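Hold the lid press down on a salad tub

ROBOT

A 6-joint arm with a two-finger parallel gripper is mounted at the origin on a cart in front of the work surface, level with it; the furniture and walls round the work are solid. World frame = base frame: x ahead of the robot, y to its left, z up, the work surface at z = 0. Lengths are in m, angles in degrees, forces in N, time in s.
With the tool pointing down it reaches from about 0.25 to 0.725 m from the base axis. Payload 9.7 kg.
Tool frame: the origin (TCP) lies at the very end of the fingers, on their centre line; the grasp point (between the pads) lies 19 mm behind it; z points along the fingers, y is the line along which they close (so a half turn about z gives the same grasp; the last joint's range is limited). The gripper opens to 85 mm and grips with 20 to 120 N. Pads are 22 mm wide; open, the fingers measure 114 mm over their backs; the gripper's body (76 mm by 85 mm) begins 54 mm behind the grasp point. The pads swing forward as they close: fully open they stand 13 mm farther back than shut.
Start: joints at [74.542, 4.979, 10.078, 95.1, 0, 90], TCP at [0.147, 0.53, 0.231] pointing down, gripper open.
Joint ranges: [-179.16, 179.16], [-48.56, 103.87], [-65.8, 70.77], [-126.05, 130.52], [-82.76, 87.17], [-180, 180]. Speed limits (degrees/s): [127.2, 127.2, 147.25, 180, 180, 180].

INTERFACE

Orientations are given as [roll, pitch, yaw] about the fixed x, y, z axes, in that order (R = Rz(yaw) Ry(pitch) Rx(roll)).
In Python, from workcell import bot gives the robot as it stands.
- The arm moves only by the tool step_arm, never from a script. Its argument "targets" is a list of rows, each a list of 3 entries, a list of its own where there are three numbers: the opening, from 0 (shut) to 1 (fully open), then the shift along the world's x, y, z in mm, then the turn, a rotation vector about the world's x, y, z in rad. In form: [[grip, [tx, ty, tz], [wx, wy, wz]], ...]. A call has 1 to 8 rows; each row is the pose to reach, as a shift and turn from the pose commanded when the call began; what a row does not reach only later rows make up. A row lasts 1/10 s, in which the tool goes at most 50 mm and 8.59 degrees, less where a joint would pass 70% of its speed; a pose out of reach is approached as far as the arm can. A call with a gripper value outside its range is refused whole. The fingers move at their own pace and stop on an object; "force" is the grip in N (left out, the last holds). Time passes only in rows, so rows that repeat a pose let the fingers close. It gives the time, the measured TCP pose, the force, the opening and the grip force at its end, in the units of the state.
- bot.get_obs(): the state, without advancing time (a new reading comes with each control period).
- bot.camera(name): name is "scene" or "side" or "wrist"; returns (picture, depth): 420x560x3 uint8, red, green, blue; 420x560 float32, m along the optical axis (not along the pixel's ray), 0 where there is no reading.
- bot.camera_params(name): a dict with "K" (3x3 intrinsics, pixels), "k1" (the pictures are not rectified: a ray, as slopes to the right and down, at radius r is drawn at 1 + k1 r^2 times it, then the intrinsics apply), "R" (3x3) and "t" (3): a world point X has camera coordinates R X + t. Camera axes: x right, y down, z forward; pixel columns grow to the right and rows downward; lengths in m; the calibration is good to about 2 mm. A picture is of the moment at which its call begins: read the wrist's pose just before it. camera_params takes no time and is no camera call; for the wrist camera it gives the pose at the moment of the call.
- bot.job_done(): hands the job in; it is judged then, once.
The state is a dict: "time": time; "q": joint angles; "qd": joint speeds; "joint_efforts": joint torques, N m; "ee_pos": TCP position; "tcp_rot": TCP orientation; "wrist_force": force on the tool from outside, world axes, zero at the start; "torque": the same for the moment, N m; "opening": finger opening in m; "grasp_force": force on a finger pad.
Only numpy, scipy, OpenCV 4.12 (cv2) and the standard library are available. Lean on these libraries where they do the work, as an engineer would, in place of code of your own. Each camera call takes 0.05 s, during which the arm holds its last target. There are 200 camera calls.

TASK

A salad tub stands in the lid press on the counter. Slide the press's transport lock all the way across to its end stop, so that its stop block no longer stands under the push knob, then push the knob down until the sprung pad bears on the tub's lid with about 10 N (the dark ring on the rod is then level with the top of the beam), without ever driving the knob down onto its bottom stop. Finish while still holding the knob down there, and leave the small jars and vegetables around the press where they stand.

Things in the scene. Friction and masses are not known exactly. Their poses are not given: they have to be found in the camera images.
- lid_press: Fixed hand lid press: white base board 170 (x) x 220 (y) x 12 mm, two steel columns at y = +-94 mm, aluminium beam 50 (x) x 230 (y) mm on them, beam top 160 mm above the counter. Origin: centre of the base's underside, on the plunger axis. x points to the press's back, the lock's grip is at its front (-x), y runs along the beam. Turned up to 0.4 rad either way.
- knob_top (a point): Centre of the flat top of the black round push knob (50 mm across, flat top 40 mm across, 30 mm high) of the plunger, on the press's axis; 235 mm above the counter at rest. It moves straight down with the plunger. Push it from above; shut fingertips fit on it.
- plunger (a joint): Knob travel down, m: 0 up, 0.036 bottom stop. Return spring 3.5 N + 0.1 N/mm. With the lock's block under it, it goes down only 2 mm. At 0.018 the pad meets the lid; then the pad spring adds 1 N/mm: 0.028 gives 10 N on the lid (about 16 N at the knob). A dark ring 3 mm high on the rod, middle 28 mm above the beam top at rest, shows this setting. Springs up when let go.
- pad: Round rubber-faced pad, 80 mm across, under the plunger, on a sprung stem (1 N/mm, up to 20 mm); underside 84 mm above the counter at rest. Its origin lies on the press's axis, at counter level when at rest, and goes down with the pad.
- lock_grip (a point): Centre of the top of the black upright grip tab of the transport lock, 198 mm above the counter, 80 mm in front of (press -x) the plunger axis. The tab is 14 mm thick (press y), 28 mm wide (press x) and stands 31 mm clear above its thin steel carrier. It slides along press y only; the block 24 mm wide that blocks the knob is part of it.
- lock (a joint): Travel of the transport lock along the press's +y, m: 0 locked (tab 30 mm to press -y of the middle), 0.060 at its end stop (tab 30 mm to press +y, knob free). Starts between 0 and 0.012. It slides with about 1.5 N friction and stays where left.
- food_tub_1: Loose round salad tub with yellow-orange lid, 129 mm across, standing centred on the base board under the pad; lid top 66 mm above the counter. Origin: on its axis, 56 mm below the lid top. Leave it there.
- mill_1: Bystander: small clear shaker with grey domed top, 44 mm across, 90 mm high; origin at centre of underside.
- spice_jar_1: Bystander: spice jar with red cap, 45 mm across, 106 mm high; origin at centre of underside.
- onion_1: Bystander: red onion, 64 x 67 x 71 mm; origin at centre of underside.
- tomato_1: Bystander: tomato, 59 mm across, 68 mm high; origin at centre of underside.
Mind the look-alikes: they are no part of the job. Of the things like the food_tub_1, leave any that is green or pink; of the rest the smaller one is meant.

How it is judged:
By the outcome, as a careful person would: the job done as asked, in the order asked, and still so for the second after the job is handed in, while the arm keeps its last pose, push and grip.
It also fails if it takes over 48 s, if anything falls off the work surface, if the arm or the gripper's body presses on something with over 40 N, if the wrist force passes 120 N, or if a joint passes its speed limit or range.

## Working session

There is one attempt and no reset: what is moved stays moved. The work goes in short steps, Python scripts to look and compute and a tool call to move; the robot and the scene stay as the last step left them, time stands still between calls to the robot, and variables do not carry over. Pictures are saved under pics/ and viewed, at most 10 in all, crops included, and the job is handed in when it is done.

Besides the shell and the picture viewer there is one more tool, called after "Call:" by a JSON object that holds its "op" and its "data". step_arm: Moves the arm, as the interface text tells. Its arguments: {"type":"object","properties":{"targets":{"type":"array","items":{"type":"array"}},"force":{"type":"number"}},"required":["targets"]}

```bash
mkdir -p pics; ls; cat > h.py <<'E'
import numpy as np, cv2
from workcell import bot
def snap(n,f=None):
    P=bot.camera_params(n); im,d=bot.camera(n)
    np.savez(f'{n}.npz',im=im,d=d,**{k:np.array(v) for k,v in P.items()})
    if f: cv2.imwrite(f'pics/{f}.png',im[:,:,::-1])
    return im,d,P
def cloud(d,P):
    K=np.array(P['K']);h,w=d.shape
    u,v=np.meshgrid(np.arange(w),np.arange(h))
    p=cv2.undistortPoints(np.stack([u,v],-1).reshape(-1,1,2).astype(float),K,np.array([float(P['k1']),0,0,0])).reshape(h,w,2)
    X=np.dstack([p*d[...,None],d])
    W=(X-np.array(P['t']))@np.array(P['R']); W[d==0]=np.nan
    return W
E
python3 - <<'E'
from h import *
ims=[snap(n)[0] for n in('scene','side')]
for n,i in zip(('scene','side'),ims): cv2.imwrite(f'pics/{n}0.png',i[:,:,::-1])
o=bot.get_obs();print(o['time'],o['ee_pos'],o['tcp_rot'],o['opening'],o['wrist_force'])
E
```

```text
pics
0.1 [0.14653949 0.5299282  0.23066569] [-1.79934681e+02 -4.89340615e-05  1.64541375e+02] 0.08567369155489393 [-0.08671919 -0.06285997  0.09986568]
```

View pics/scene0.png

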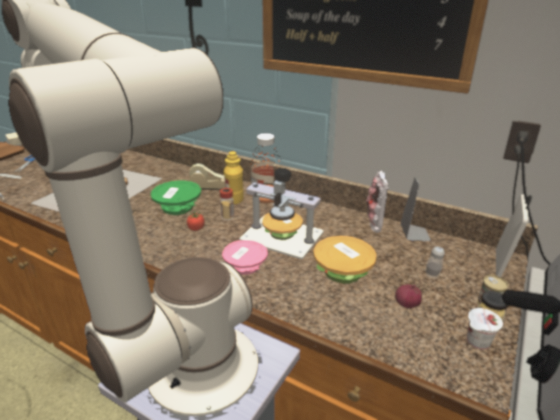

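View pics/side0.png

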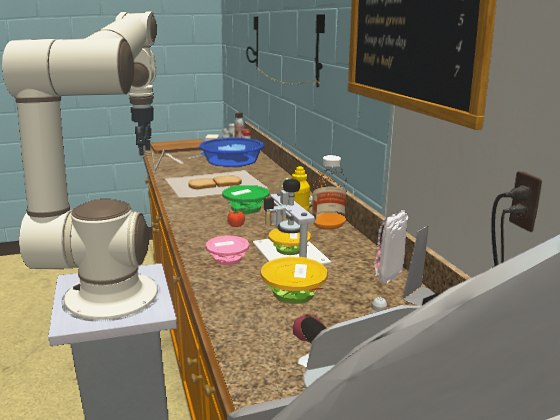

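Scene: the press is at about (283,205), with the black knob at (282,174). In the side view the knob is at (291,185) and the lock grip at about (269,203). I'll measure these from depth.

```bash
cat > m.py <<'E'
from h import *
import sys
n=sys.argv[1]; x0,x1,y0,y1=map(int,sys.argv[2:6])
z=np.load(n+'.npz'); W=cloud(z['d'],z); im=z['im'].astype(int)
m=np.zeros(W.shape[:2],bool); m[y0:y1,x0:x1]=1; m&=np.isfinite(W[...,0])
def rep(s,k):
    p=W[k]
    print(n,s,len(p)); 
    if len(p)>3:
        print('  med',np.median(p,0).round(4),'min',p.min(0).round(3),'max',p.max(0).round(3))
        r=cv2.minAreaRect(p[:,:2].astype(np.float32)*1000); print('  rect mm',np.round(r[0],1),np.round(r[1],1),round(r[2],1))
Z=W[...,2]; dark=im.max(2)<75
rep('knobtop',m&dark&(abs(Z-.235)<.004))
rep('black .19-.202',m&dark&(Z>.192)&(Z<.203))
rep('black .17-.24',m&dark&(Z>.168)&(Z<.245))
rep('beam',m&(abs(Z-.16)<.005)&~dark)
rep('base',m&(abs(Z-.012)<.004)&(im.min(2)>150))
E
python3 m.py scene 240 330 155 262; python3 m.py side 250 330 170 275
python3 - <<'E'
from h import *
a=np.load('scene.npz')['im'][150:260,230:340,::-1]; b=np.load('side.npz')['im'][165:275,240:350,::-1]
cv2.imwrite('pics/crop.png',cv2.resize(np.hstack([a,b]),None,fx=3.6,fy=3.6,interpolation=cv2.INTER_CUBIC))
E
```

```text
scene knobtop 62
  med [0.523  0.1055 0.2339] min [0.508 0.086 0.231] max [0.543 0.126 0.236]
  rect mm [524.7 104.7] [34.  38.5] 61.6
scene black .19-.202 12
  med [0.4456 0.073  0.1952] min [0.439 0.07  0.192] max [0.458 0.076 0.199]
  rect mm [448.9  72.9] [ 5.1 19. ] 89.5
scene black .17-.24 216
  med [0.5138 0.0925 0.223 ] min [0.437 0.07  0.17 ] max [0.548 0.126 0.236]
  rect mm [494.3  83.8] [107.8  44.7] 30.7
scene beam 605
  med [0.5284 0.0966 0.1592] min [ 0.441 -0.007  0.155] max [0.844 0.327 0.165]
  rect mm [631.3 163. ] [414.1 272.3] 18.4
scene base 1086
  med [0.4896 0.0681 0.0113] min [ 0.439 -0.006  0.008] max [0.817 0.247 0.016]
  rect mm [633.3 116.9] [388.5 222.9] 5.5
side knobtop 52
  med [0.5276 0.0963 0.2352] min [0.51  0.085 0.231] max [0.544 0.117 0.238]
  rect mm [526.4  99.2] [33.4 32.8] 10.9
side black .19-.202 24
  med [0.4535 0.074  0.1953] min [0.44  0.067 0.193] max [0.466 0.078 0.2  ]
  rect mm [452.7  71.9] [11.1 26. ] 88.8
side black .17-.24 288
  med [0.5149 0.086  0.2156] min [0.438 0.066 0.168] max [0.744 0.344 0.238]
  rect mm [610.7 184.6] [411.6  64.6] 41.2
side beam 403
  med [0.5287 0.0694 0.1605] min [ 0.445 -0.012  0.155] max [0.696 0.393 0.165]
  rect mm [577.9 198.5] [430.7 153.4] 63.1
side base 612
  med [0.4913 0.0966 0.0125] min [0.44  0.    0.008] max [0.622 0.89  0.016]
  rect mm [530.9 444.9] [889.5 181. ] 90.0
```

View pics/crop.png

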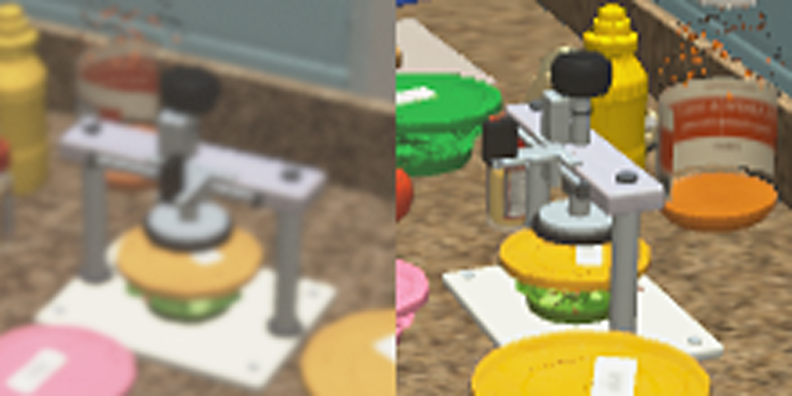

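The crop shows the lock block standing under the knob. The black tab is in front of the beam, at crop (172,178) in the left panel and (500,138) in the right. Next, the beam's direction for the yaw, and the bystanders' positions.

```bash
python3 - <<'E'
from h import *
A=[]
for n,(x0,x1,y0,y1) in dict(scene=(240,330,155,262),side=(250,330,170,275)).items():
    z=np.load(n+'.npz'); W=cloud(z['d'],z); im=z['im'].astype(int)
    m=np.zeros(W.shape[:2],bool); m[y0:y1,x0:x1]=1
    dk=im.max(2)<75
    Z=W[...,2]; k=m&(abs(Z-.16)<.004)&(abs(W[...,0]-.525)<.09)&(abs(W[...,1]-.1)<.15)&~dk
    # largest component
    c,l,s,_=cv2.connectedComponentsWithStats(k.astype(np.uint8)); k=(l==1+s[1:,4].argmax())
    p=W[k][:,:2].astype(np.float32)*1000
    print(n,'beam',len(p),cv2.minAreaRect(p),cv2.fitLine(p,cv2.DIST_HUBER,0,.01,.01).ravel())
    k=m&(abs(Z-.012)<.004)&(im.min(2)>150)&(abs(W[...,0]-.51)<.14)&(abs(W[...,1]-.1)<.16)
    p=W[k][:,:2].astype(np.float32)*1000; print(' base',len(p),cv2.minAreaRect(p))
    k=m&dk&(Z>.17)&(Z<.205)&(abs(W[...,0]-.455)<.03)&(abs(W[...,1]-.075)<.03)
    p=W[k]; print(' tab',len(p),p.min(0).round(4),p.max(0).round(4),cv2.minAreaRect(p[:,:2].astype(np.float32)*1000))
    # everything tall near the workspace
    q=W[np.isfinite(Z)&(Z>.03)&(Z<.4)&(abs(W[...,0]-.5)<.25)&(abs(W[...,1]-.1)<.3)]
    H,_,_=np.histogram2d(q[:,0],q[:,1],bins=[np.arange(.25,.76,.05),np.arange(-.2,.41,.05)]) 
    mx=np.zeros(H.shape)
    i=((q[:,0]-.25)/.05).astype(int).clip(0,9); j=((q[:,1]+.2)/.05).astype(int).clip(0,11)
    np.maximum.at(mx,(i,j),q[:,2]*1000); print(mx.astype(int))
E
```

```text
scene beam 266 ((529.3917846679688, 49.20613098144531), (58.16490173339844, 113.17115020751953), 3.052140951156616) [8.0716997e-02 9.9673706e-01 5.3162897e+02 4.5948235e+01]
 base 1079 ((529.7035522460938, 106.4237060546875), (172.33761596679688, 218.68536376953125), 2.6398556232452393)
 tab 44 [0.4367 0.0703 0.1705] [0.4585 0.0801 0.1986] ((447.5366516113281, 75.00506591796875), (9.767162322998047, 21.753185272216797), 85.72090911865234)
[[  0   0   0   0   0  55  55  53   0   0   0   0]
 [  0   0   0   0   0  55  54  56   0   0   0   0]
 [ 74  75  74   0   0  55  56  55   0   0   0  43]
 [ 74  70  73   0   0 197  52   0   0   0  47  68]
 [ 74  70  75  68 149 198 201 157 157   0   0  53]
 [ 73  75  73 161 167 236 235 166 165   0 107 101]
 [  0   0   0 159 161 160 157 157   0   0 105   0]
 [  0   0   0   0   0   0   0   0   0   0 119 192]
 [193 189   0   0   0   0   0   0   0 196 181 191]
 [191 192 149   0   0   0   0   0 181 243 243 119]]
side beam 249 ((530.8453979492188, 60.00709915161133), (55.790138244628906, 142.6261749267578), 2.2262237071990967) [9.4358362e-02 9.9553829e-01 5.3259955e+02 4.6016064e+01]
 base 610 ((531.383544921875, 109.06340026855469), (149.45167541503906, 238.95973205566406), 67.46674346923828)
 tab 97 [0.4379 0.0656 0.1701] [0.4666 0.08   0.1999] ((452.2945251464844, 72.70257568359375), (28.942428588867188, 13.62081527709961), 2.592958688735962)
[[  0   0   0   0   0  56  56  55   0   0   0   0]
 [  0   0   0   0   0  57  53  58   0   0   0   0]
 [ 75  75  75   0   0  56  56  57   0   0   0  42]
 [ 74  71  75   0   0 199  53   0   0   0  46  65]
 [ 73  70  75  71  68 199 166 155 156   0   0  56]
 [ 75  74  75 162 167 238 237 168 167   0 106 106]
 [  0   0   0 162 162 230 235   0   0   0  53   0]
 [  0   0   0   0   0   0   0   0   0   0 116 191]
 [193 185   0   0   0   0   0   0   0 196 160 195]
 [193 194   0   0   0   0   0   0 166 245 245 151]]
```

Call:
{"op": "step_arm", "data": {"targets": [[0,[20,-30,25],[0,0,0.04]],[0,[45,-70,50],[0,0,0.08]],[0,[70,-110,70],[0,0,0.12]],[0,[95,-150,80],[0,0,0.16]],[0,[120,-190,80],[0,0,0.2]],[0,[145,-230,80],[0,0,0.24]],[0,[170,-270,80],[0,0,0.28]],[0,[195,-310,80],[0,0,0.316]]]}}

```text
time: 0.9
ee_pos: [0.3421, 0.2183, 0.3112]
tcp_rot: [180.0, 0.0, -177.2]
wrist_force: [0.6, 0.6, 0.4]
opening: 0.0001
grasp_force: 0.0
```

Call:
{"op": "step_arm", "data": {"targets": [[0,[25,-40,0],[0,0,0]],[0,[50,-80,0],[0,0,0]],[0,[75,-120,0],[0,0,0]],[0,[95,-155,0],[0,0,0]],[0,[108,-180,0],[0,0,0]],[0,[112,-188,0],[0,0,0]],[0,[112,-188,0],[0,0,0]]]}}

```text
time: 1.6
ee_pos: [0.4538, 0.0314, 0.3108]
tcp_rot: [180.0, -0.1, -177.5]
wrist_force: [-0.6, 0.3, -0.4]
opening: 0.0002
grasp_force: 0.0
```

Now a close look with the wrist camera.

```bash
python3 - <<'E'
from h import *
snap('wrist','w1'); snap('side')
E
python3 m.py wrist 0 560 0 420
```

```text
wrist knobtop 779
  med [0.5173 0.1134 0.2343] min [0.509 0.09  0.231] max [0.535 0.131 0.237]
  rect mm [519.1 113.3] [44.  17.2] 69.3
wrist black .19-.202 715
  med [0.4562 0.0788 0.1974] min [0.441 0.071 0.192] max [0.521 0.121 0.202]
  rect mm [478.1  93.5] [83.1 25.7] 26.2
wrist black .17-.24 3050
  med [0.5105 0.1001 0.2187] min [0.441 0.071 0.168] max [0.538 0.131 0.237]
  rect mm [488.5 100.6] [101.3  49. ] 9.3
wrist beam 7016
  med [0.5251 0.152  0.16  ] min [ 0.445 -0.007  0.155] max [0.563 0.223 0.165]
  rect mm [500.8 106.3] [113.9 229.8] 3.2
wrist base 7339
  med [0.476  0.0913 0.0122] min [ 0.444 -0.004  0.008] max [0.564 0.216 0.016]
  rect mm [504.4 106.9] [111.4 219.3] 2.9
```

View pics/w1.png

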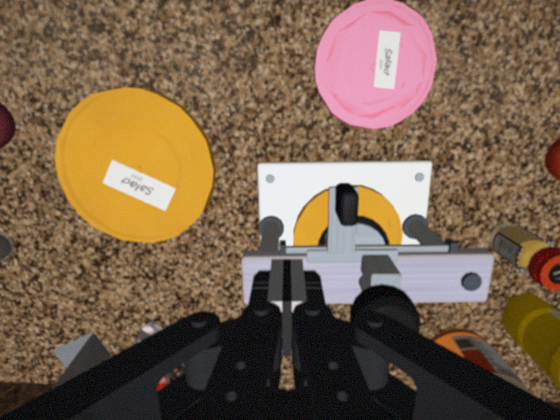

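The wrist view shows the tab at (347,203) with its carrier running to the beam, and the space on its -y side (left) is clear. The yaw comes out at about +3°. I'll lower the shut fingers beside the tab.

Call:
{"op": "step_arm", "data": {"targets": [[0,[0,0,-35],[0,0,0]],[0,[0,0,-75],[0,0,0]],[0,[0,0,-110],[0,0,0]],[0,[0,0,-130],[0,0,0]],[0,[0,0,-134],[0,0,0]],[0,[0,0,-134],[0,0,0]]]}}

```text
time: 2.3
ee_pos: [0.4532, 0.033, 0.1776]
tcp_rot: [180.0, -0.0, -177.3]
wrist_force: [-0.9, -0.3, 0.5]
opening: 0.0002
grasp_force: 0.0
```

Call:
{"op": "step_arm", "data": {"targets": [[0,[0,5,0],[0,0,0]],[0,[0,10,0],[0,0,0]],[0,[0,15,0],[0,0,0]],[0,[0,20,0],[0,0,0]],[0,[-1,25,0],[0,0,0]],[0,[-1,30,0],[0,0,0]],[0,[-1,34,0],[0,0,0]],[0,[-1,34,0],[0,0,0]]]}}

```text
time: 3.1
ee_pos: [0.4525, 0.0666, 0.1772]
tcp_rot: [180.0, -0.0, -177.3]
wrist_force: [-0.2, -0.0, 0.4]
opening: 0.0
grasp_force: 0.0
```

```bash
python3 - <<'E'
from h import *
im,d,P=snap('wrist','w2')
im,d,P=snap('side')
cv2.imwrite('pics/s2.png',cv2.resize(im[150:290,220:360,::-1],None,fx=4,fy=4,interpolation=cv2.INTER_CUBIC))
E
```

```text
(no output)
```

View pics/s2.png

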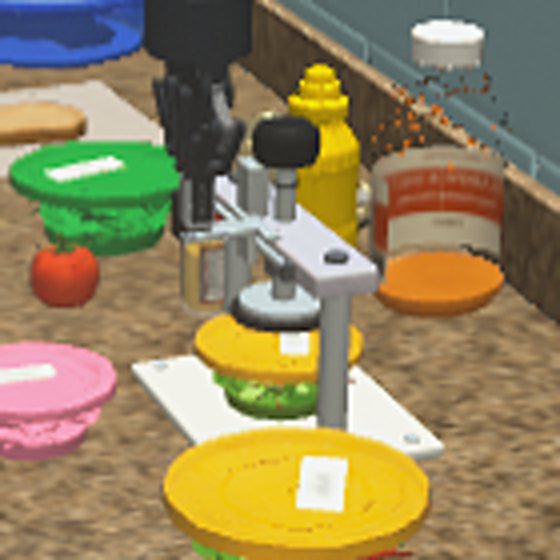

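The fingers stand right at the tab, at crop (195,225). I'll keep pushing towards +y.

Call:
{"op": "step_arm", "data": {"targets": [[0,[0,4,0],[0,0,0]],[0,[0,8,0],[0,0,0]],[0,[-1,12,0],[0,0,0]],[0,[-1,16,0],[0,0,0]],[0,[-1,20,0],[0,0,0]],[0,[-1,24,0],[0,0,0]],[0,[-1,28,0],[0,0,0]]]}}

```text
time: 3.9
ee_pos: [0.4514, 0.0944, 0.1772]
tcp_rot: [-180.0, -0.0, -177.3]
wrist_force: [-1.1, -1.7, 0.1]
opening: 0.0003
grasp_force: 0.8
```

Call:
{"op": "step_arm", "data": {"targets": [[0,[0,3,0],[0,0,0]],[0,[0,6,0],[0,0,0]],[0,[0,9,0],[0,0,0]]]}}

```text
time: 4.2
ee_pos: [0.4516, 0.1033, 0.1773]
tcp_rot: [-180.0, -0.0, -177.4]
wrist_force: [-2.0, -1.9, -0.3]
opening: 0.0001
grasp_force: 0.8
```

Contact shows about 1.8 N of friction. Next I push in small steps up to the stop.

Call:
{"op": "step_arm", "data": {"targets": [[0,[0,2,0],[0,0,0]],[0,[0,4,0],[0,0,0]]]}}

```text
time: 4.4
ee_pos: [0.4516, 0.1073, 0.1773]
tcp_rot: [180.0, -0.0, -177.4]
wrist_force: [-1.6, -1.7, 0.1]
opening: 0.0002
grasp_force: 0.8
```

Call:
{"op": "step_arm", "data": {"targets": [[0,[0,1,0],[0,0,0]],[0,[0,2,0],[0,0,0]]]}}

```text
time: 4.6
ee_pos: [0.4516, 0.1092, 0.1773]
tcp_rot: [-180.0, 0.0, -177.4]
wrist_force: [-1.4, -0.9, -0.7]
opening: 0.0001
grasp_force: 0.8
```

Call:
{"op": "step_arm", "data": {"targets": [[0,[0,1,0],[0,0,0]],[0,[0,2,0],[0,0,0]]]}}

```text
time: 4.8
ee_pos: [0.4516, 0.1111, 0.1773]
tcp_rot: [-180.0, 0.0, -177.4]
wrist_force: [-1.7, -1.9, -0.6]
opening: 0.0001
grasp_force: 0.8
```

Call:
{"op": "step_arm", "data": {"targets": [[0,[0,1,0],[0,0,0]],[0,[0,2,0],[0,0,0]]]}}

```text
time: 5.0
ee_pos: [0.4516, 0.1132, 0.1773]
tcp_rot: [180.0, 0.0, -177.4]
wrist_force: [-1.4, -1.7, 0.0]
opening: -0.0001
grasp_force: 0.8
```

Call:
{"op": "step_arm", "data": {"targets": [[0,[0,1,0],[0,0,0]],[0,[0,1.5,0],[0,0,0]]]}}

```text
time: 5.2
ee_pos: [0.4516, 0.1135, 0.1773]
tcp_rot: [-179.8, -0.0, -177.4]
wrist_force: [-0.7, -11.6, 0.9]
opening: 0.0
grasp_force: 5.6
```

```bash
python3 - <<'E'
from h import *
snap('scene');snap('wrist')
for n,b in(('scene',(240,330,155,262)),('wrist',(0,560,0,420))):
    z=np.load(n+'.npz');W=cloud(z['d'],z);dk=z['im'].max(2)<75
    k=dk&(abs(W[...,2]-.197)<.005)&(abs(W[...,0]-.453)<.02)&(abs(W[...,1]-.13)<.06);p=W[k]
    if len(p): print(n,len(p),p.min(0),p.max(0))
E
```

```text
scene 14 [0.43384977 0.09935665 0.19250767] [0.44604518 0.13248407 0.20095825]
wrist 2324 [0.43728286 0.09951617 0.19200552] [0.45926326 0.14053424 0.20199895]
```

The force jumped to 11.6 N, so the end stop is reached. The finger is at y=0.1135, which puts the tab at about 0.133, where it should be. Next I back off, rise, and measure the knob from above.

Call:
{"op": "step_arm", "data": {"targets": [[0,[0,-6,0],[0,0,0]],[0,[0,-8,5],[0,0,0]],[0,[0,-8,35],[0,0,0]],[0,[0,-8,75],[0,0,0]],[0,[0,-8,115],[0,0,0]],[0,[0,-8,145],[0,0,0]],[0,[0,-8,150],[0,0,0]],[0,[0,-8,150],[0,0,0]]]}}

```text
time: 6.1
ee_pos: [0.4521, 0.1068, 0.3281]
tcp_rot: [180.0, 0.1, -177.4]
wrist_force: [-0.1, -0.1, -0.8]
opening: -0.0001
grasp_force: 0.0
```

```bash
cat > k.py <<'E'
from h import *
for n in('wrist','scene','side'):
    im,d,P=snap(n,'w3' if n=='wrist' else None)
    W=cloud(d,P);dk=im.max(2)<80
    k=dk&(abs(W[...,2]-.235)<.004)&(abs(W[...,0]-.526)<.04)&(abs(W[...,1]-.105)<.04);p=W[k]
    if len(p)>5: print(n,'knob',len(p),p.min(0).round(4),p.max(0).round(4),np.median(p[:,2]),cv2.minEnclosingCircle(p[:,:2].astype(np.float32)*1000))
    k=dk&(abs(W[...,2]-.197)<.005)&(abs(W[...,0]-.453)<.025)&(abs(W[...,1]-.13)<.05);p=W[k]
    if len(p)>3: print(n,'tab',len(p),p.min(0).round(4),p.max(0).round(4))
E
python3 k.py
```

```text
wrist tab 506 [0.4381 0.1267 0.1923] [0.4641 0.1397 0.2004]
scene knob 63 [0.5084 0.0867 0.2311] [0.5435 0.126  0.2371] 0.23376663673991124 ((526.7295532226562, 105.43476867675781), 21.281982421875)
scene tab 15 [0.4362 0.1245 0.1922] [0.456  0.1322 0.1984]
side knob 57 [0.5093 0.0816 0.2311] [0.5514 0.124  0.2377] 0.23441544414385135 ((530.33447265625, 103.59081268310547), 22.6202449798584)
side tab 16 [0.4375 0.1221 0.1928] [0.4614 0.1331 0.1993]
```

View pics/w3.png

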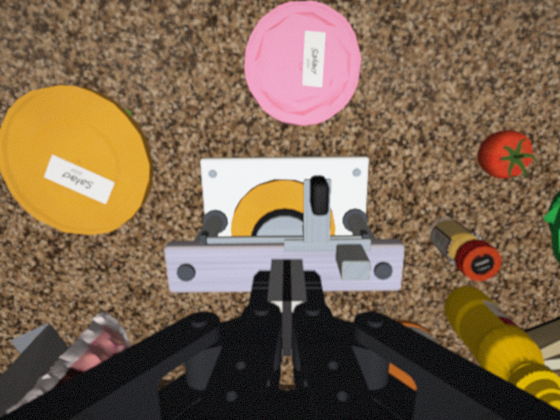

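The tab is at y≈0.133 at image (319,195), and the block at (352,262) is clear of the knob. The knob is at about (0.528, 0.105). I'll move above it and go down.

Call:
{"op": "step_arm", "data": {"targets": [[0,[25,0,0],[0,0,0]],[0,[55,-1,0],[0,0,0]],[0,[72,-2,-15],[0,0,0]],[0,[76,-2,-45],[0,0,0]],[0,[76,-2,-70],[0,0,0]],[0,[76,-2,-83],[0,0,0]],[0,[76,-2,-85],[0,0,0]],[0,[76,-2,-85],[0,0,0]]]}}

```text
time: 7.05
ee_pos: [0.527, 0.1045, 0.2414]
tcp_rot: [-180.0, -0.1, -177.4]
wrist_force: [-1.5, 0.5, 0.2]
opening: 0.0
grasp_force: 0.0
```

Call:
{"op": "step_arm", "data": {"targets": [[0,[0,0,-2],[0,0,0]],[0,[0,0,-4],[0,0,0]],[0,[0,0,-6],[0,0,0]]]}}

```text
time: 7.35
ee_pos: [0.5278, 0.1047, 0.2367]
tcp_rot: [180.0, 0.1, -177.4]
wrist_force: [-0.5, -0.0, 0.6]
opening: -0.0
grasp_force: 0.0
```

Call:
{"op": "step_arm", "data": {"targets": [[0,[0,0,-1],[0,0,0]],[0,[0,0,-1],[0,0,0]]]}}

```text
time: 7.55
ee_pos: [0.5276, 0.1046, 0.2352]
tcp_rot: [-180.0, -0.0, -177.4]
wrist_force: [0.2, -0.0, 0.4]
opening: 0.0003
grasp_force: 0.0
```

Call:
{"op": "step_arm", "data": {"targets": [[0,[0,0,-1],[0,0,0]],[0,[0,0,-1],[0,0,0]]]}}

```text
time: 7.75
ee_pos: [0.5276, 0.1046, 0.2346]
tcp_rot: [180.0, 0.0, -177.4]
wrist_force: [-0.5, -0.3, 3.2]
opening: 0.0001
grasp_force: 1.6
```

Contact at z≈0.2347 with 3.2 N. I'll press in stages.

Call:
{"op": "step_arm", "data": {"targets": [[0,[0,0,-3],[0,0,0]],[0,[0,0,-6],[0,0,0]],[0,[0,0,-9],[0,0,0]],[0,[0,0,-12],[0,0,0]],[0,[0,0,-12],[0,0,0]]]}}

```text
time: 8.25
ee_pos: [0.5276, 0.1046, 0.2219]
tcp_rot: [180.0, -0.0, -177.4]
wrist_force: [-0.7, -0.7, 4.4]
opening: 0.0001
grasp_force: 2.2
```

Call:
{"op": "step_arm", "data": {"targets": [[0,[0,0,-2],[0,0,0]],[0,[0,0,-4],[0,0,0]],[0,[0,0,-6],[0,0,0]],[0,[0,0,-8],[0,0,0]],[0,[0,0,-10],[0,0,0]],[0,[0,0,-10],[0,0,0]],[0,[0,0,-10],[0,0,0]]]}}

```text
time: 8.95
ee_pos: [0.5276, 0.1046, 0.213]
tcp_rot: [180.0, 0.1, -177.4]
wrist_force: [-2.8, -0.0, 9.8]
opening: 0.0003
grasp_force: 5.0
```

Call:
{"op": "step_arm", "data": {"targets": [[0,[0,0,-2],[0,0,0]],[0,[0,0,-4],[0,0,0]],[0,[0,0,-5],[0,0,0]],[0,[0,0,-6],[0,0,0]],[0,[0,0,-6],[0,0,0]],[0,[0,0,-6],[0,0,0]],[0,[0,0,-6],[0,0,0]]]}}

```text
time: 9.65
ee_pos: [0.5277, 0.1046, 0.208]
tcp_rot: [180.0, 0.1, -177.4]
wrist_force: [-3.6, -0.7, 15.0]
opening: 0.0004
grasp_force: 7.8
```

```bash
python3 - <<'E'
from h import *
F=[];Z=[]
for i in range(4):
    im,d,P=snap('side');o=bot.get_obs();F.append(o['wrist_force'][2]);Z.append(o['ee_pos'][2])
print(np.round(F,2),np.round(Z,4))
cv2.imwrite('pics/s3.png',cv2.resize(im[170:270,250:350,::-1],None,fx=6,fy=6,interpolation=cv2.INTER_CUBIC))
E
```

```text
[14.84 15.73 14.85 15.6 ] [0.208 0.208 0.208 0.208]
```

View pics/s3.png

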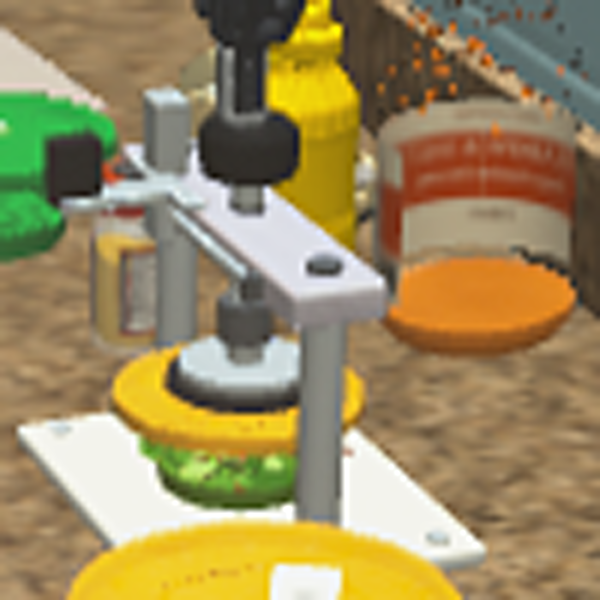

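The pad bears on the lid and the ring is at the beam top, around crop (247,210). The measured force is 15.3 N at about 27 mm of travel, so it needs about 1 mm more. The arm gives about 0.85 mm per commanded mm.

Call:
{"op": "step_arm", "data": {"targets": [[0,[0,0,-0.6],[0,0,0]],[0,[0,0,-1.1],[0,0,0]],[0,[0,0,-1.1],[0,0,0]],[0,[0,0,-1.1],[0,0,0]],[0,[0,0,-1.1],[0,0,0]]]}}

```text
time: 10.35
ee_pos: [0.5277, 0.1046, 0.2071]
tcp_rot: [180.0, 0.1, -177.4]
wrist_force: [-4.6, 0.1, 17.5]
opening: 0.0
grasp_force: 8.3
```

```bash
python3 - <<'E'
from h import *
F=[];Z=[]
for i in range(8):
    bot.camera('side');o=bot.get_obs();F.append(o['wrist_force'][2]);Z.append(o['ee_pos'][2])
print(np.mean(F),np.mean(Z))
if 15<np.mean(F)<17.5 and .2055<np.mean(Z)<.2083: print(bot.job_done())
E
```

```text
16.726979732291007 0.20707840192301935
the job is handed in; nothing more can be done
None
```

The job is handed in: the lock is at its end stop and the knob is held down about 28 mm at about 16.7 N, so the pad bears on the lid with about 10 N, short of the bottom stop and with the bystanders untouched.

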